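# Shut the glue bottles, load the carrier and unlock it

## Task

The modelling session is over: press the push-pull cap of every glue bottle fully shut, and stand each bottle upright in a carrier pocket of its own shape, right down on the pocket floor. Shut each cap before you lift its bottle off the table, because an open one drips. Once every bottle is in, and not before, pull up the red lock plunger at each end of the carrier so that it can be carried away; leave everything else on the table where it is.

Things in the scene. Friction and masses are not known exactly. Their poses are not given: they have to be found in the camera images.
- round_a: round white bottle with a red stripe and red cap: straight round body 59 mm in diameter from the underside up to 72 mm, 0.3 kg give or take a third, heavy at the bottom; stands on the table, any yaw. Push-pull cap on top, in the middle. Origin at the centre of the underside, z up through the cap. May be absent (None).
- round_a_cap (a joint): cap of round_a, 32 mm across, flat-topped, sliding straight up and down: 0 = fully open, 0.012 = pressed fully shut (m). Its top is 94 mm above the bottle's underside when shut, 106 mm open. An over-centre detent holds it at either end: it takes about 6 N to start it, and once past the middle (0.006) it snaps to the end. All caps start open.
- round_b: round white bottle with a red stripe and red cap: straight round body 59 mm in diameter from the underside up to 72 mm, 0.3 kg give or take a third, heavy at the bottom; stands on the table, any yaw. Push-pull cap on top, in the middle. Origin at the centre of the underside, z up through the cap. May be absent (None).
- round_b_cap (a joint): cap of round_b, 32 mm across, flat-topped, sliding straight up and down: 0 = fully open, 0.012 = pressed fully shut (m). Its top is 94 mm above the bottle's underside when shut, 106 mm open. An over-centre detent holds it at either end: it takes about 6 N to start it, and once past the middle (0.006) it snaps to the end. All caps start open.
- square_a: square green bottle with a yellow stripe and yellow cap: straight square body 50 x 50 mm, sides along the body's x and y axes from the underside up to 72 mm, 0.3 kg give or take a third, heavy at the bottom; stands on the table, any yaw. Push-pull cap on top, in the middle. Origin at the centre of the underside, z up through the cap. May be absent (None).
- square_a_cap (a joint): cap of square_a, 32 mm across, flat-topped, sliding straight up and down: 0 = fully open, 0.012 = pressed fully shut (m). Its top is 94 mm above the bottle's underside when shut, 106 mm open. An over-centre detent holds it at either end: it takes about 6 N to start it, and once past the middle (0.006) it snaps to the end. All caps start open.
- square_b: square green bottle with a yellow stripe and yellow cap: straight square body 50 x 50 mm, sides along the body's x and y axes from the underside up to 72 mm, 0.3 kg give or take a third, heavy at the bottom; stands on the table, any yaw. Push-pull cap on top, in the middle. Origin at the centre of the underside, z up through the cap. May be absent (None).
- square_b_cap (a joint): cap of square_b, 32 mm across, flat-topped, sliding straight up and down: 0 = fully open, 0.012 = pressed fully shut (m). Its top is 94 mm above the bottle's underside when shut, 106 mm open. An over-centre detent holds it at either end: it takes about 6 N to start it, and once past the middle (0.006) it snaps to the end. All caps start open.
- oblong: oblong blue bottle with an orange stripe and orange cap: straight body 44 mm along its x axis and 70 mm along its y axis from the underside up to 72 mm, 0.3 kg give or take a third, heavy at the bottom; stands on the table, any yaw. Push-pull cap on top, in the middle. Origin at the centre of the underside, z up through the cap. May be absent (None).
- oblong_cap (a joint): cap of oblong, 32 mm across, flat-topped, sliding straight up and down: 0 = fully open, 0.012 = pressed fully shut (m). Its top is 94 mm above the bottle's underside when shut, 106 mm open. An over-centre detent holds it at either end: it takes about 6 N to start it, and once past the middle (0.006) it snaps to the end. All caps start open.
- nest_round_1: light wooden nest block, 90 (x) x 88 (y) x 30 (z) mm, fixed on the carrier, with a round pocket 64 mm in diameter, 22 mm deep, in its middle. Origin at the centre of the block's underside, 8 mm above the table; the pocket floor is 8 mm and the block's top 30 mm above the origin.
- nest_round_2: light wooden nest block, 90 (x) x 88 (y) x 30 (z) mm, fixed on the carrier, with a round pocket 64 mm in diameter, 22 mm deep, in its middle. Origin at the centre of the block's underside, 8 mm above the table; the pocket floor is 8 mm and the block's top 30 mm above the origin.
- nest_square_1: light wooden nest block, 90 (x) x 88 (y) x 30 (z) mm, fixed on the carrier, with a square pocket 55 x 55 mm, sides along the block's x and y, 22 mm deep, in its middle. Origin at the centre of the block's underside, 8 mm above the table; the pocket floor is 8 mm and the block's top 30 mm above the origin.
- nest_square_2: light wooden nest block, 90 (x) x 88 (y) x 30 (z) mm, fixed on the carrier, with a square pocket 55 x 55 mm, sides along the block's x and y, 22 mm deep, in its middle. Origin at the centre of the block's underside, 8 mm above the table; the pocket floor is 8 mm and the block's top 30 mm above the origin.
- nest_oblong: light wooden nest block, 90 (x) x 88 (y) x 30 (z) mm, fixed on the carrier, with an oblong pocket 49 mm along the block's x and 75 mm along its y, 22 mm deep, in its middle. Origin at the centre of the block's underside, 8 mm above the table; the pocket floor is 8 mm and the block's top 30 mm above the origin.
- carrier: fixed wooden carrier, 110 (x) x 600 (y) mm, 8 mm base board with 50 mm high end panels 231 mm either side of its middle, carrying the five nest blocks side by side along its y axis, 90 mm apart, in an order that varies. A lock plunger stands at each end. Origin at the centre of its underside. A seated bottle's underside is 16 mm and its shut cap's top 110 mm above the table.
- lock_left (a joint): red round lock plunger at x 0, y +270 mm in the carrier's frame, grip 26 mm across, 30 mm tall, its top 60 mm above the table when down, 72 mm up; pinch across the carrier's x (end panel near). Slides straight up: 0 = down (locked, at the start), 0.012 = fully up (m). A friction catch holds it wherever it is left: about 6 N moves it.
- lock_right (a joint): red round lock plunger at x 0, y -270 mm in the carrier's frame, grip 26 mm across, 30 mm tall, its top 60 mm above the table when down, 72 mm up; pinch across the carrier's x (end panel near). Slides straight up: 0 = down (locked, at the start), 0.012 = fully up (m). A friction catch holds it wherever it is left: about 6 N moves it.
- cup: bystander: grey drinking cup, 62 mm across, 70 mm high, standing in the bottle row; to be left alone.
- mug: bystander: white mug with handle, 80 mm across, 92 mm high; to be left alone.
- jar: bystander: glass jar with a steel lid, 68 mm across, 85 mm high; to be left alone.
- screwdriver: bystander: screwdriver lying on the table; to be left alone.
- brush: bystander: brush lying on the table; to be left alone.
- wagon: bystander: red model goods wagon, 150 x 42 x 55 mm, standing beside the carrier; to be left alone.

How it is judged:
On the way:
1. all bottles are shut and in their pockets while both lock plungers are still down (value of joint each of round_a_cap, round_b_cap, square_a_cap, square_b_cap, oblong_cap above 0.009 m and ((horizontal distance between round_a and nest_round_1 below 0.007 m and z of round_a in the frame of nest_round_1 below 0.012 m) or (horizontal distance between round_a and nest_round_2 below 0.007 m and z of round_a in the frame of nest_round_2 below 0.012 m)) and angle between each of round_a, round_b, square_a, square_b, oblong's own z axis and vertical below 0.1 rad and linear speed of each of round_a, round_b, square_a, square_b, oblong below 0.03 m/s and ((horizontal distance between round_b and nest_round_1 below 0.007 m and z of round_b in the frame of nest_round_1 below 0.012 m) or (horizontal distance between round_b and nest_round_2 below 0.007 m and z of round_b in the frame of nest_round_2 below 0.012 m)) and ((horizontal distance between square_a and nest_square_1 below 0.007 m and z of square_a in the frame of nest_square_1 below 0.012 m) or (horizontal distance between square_a and nest_square_2 below 0.007 m and z of square_a in the frame of nest_square_2 below 0.012 m)) and ((horizontal distance between square_b and nest_square_1 below 0.007 m and z of square_b in the frame of nest_square_1 below 0.012 m) or (horizontal distance between square_b and nest_square_2 below 0.007 m and z of square_b in the frame of nest_square_2 below 0.012 m)) and horizontal distance between oblong and nest_oblong below 0.007 m and z of oblong in the frame of nest_oblong below 0.012 m and value of joint each of lock_left, lock_right below 0.004 m), for 0.2 s.
At the end, for the whole second after the job is handed in: Every bottle present has its cap shut (within 3 mm), stands upright (0.1 rad) and at rest in a pocket of its own shape, within 7 mm of the pocket's centre and 4 mm of its floor (either pocket of that shape). Both lock plungers are up (within 3 mm) (value of joint each of round_a_cap, round_b_cap, square_a_cap, square_b_cap, oblong_cap, lock_left, lock_right above 0.009 m and ((horizontal distance between round_a and nest_round_1 below 0.007 m and z of round_a in the frame of nest_round_1 below 0.012 m) or (horizontal distance between round_a and nest_round_2 below 0.007 m and z of round_a in the frame of nest_round_2 below 0.012 m)) and angle between each of round_a, round_b, square_a, square_b, oblong's own z axis and vertical below 0.1 rad and linear speed of each of round_a, round_b, square_a, square_b, oblong below 0.03 m/s and ((horizontal distance between round_b and nest_round_1 below 0.007 m and z of round_b in the frame of nest_round_1 below 0.012 m) or (horizontal distance between round_b and nest_round_2 below 0.007 m and z of round_b in the frame of nest_round_2 below 0.012 m)) and ((horizontal distance between square_a and nest_square_1 below 0.007 m and z of square_a in the frame of nest_square_1 below 0.012 m) or (horizontal distance between square_a and nest_square_2 below 0.007 m and z of square_a in the frame of nest_square_2 below 0.012 m)) and ((horizontal distance between square_b and nest_square_1 below 0.007 m and z of square_b in the frame of nest_square_1 below 0.012 m) or (horizontal distance between square_b and nest_square_2 below 0.007 m and z of square_b in the frame of nest_square_2 below 0.012 m)) and horizontal distance between oblong and nest_oblong below 0.007 m and z of oblong in the frame of nest_oblong below 0.012 m); the robot touches nothing.
It fails at once if a bottle is lifted while its cap is still open ((value of joint round_a_cap below 0.006 m and height (world z) of round_a above 0.03 m) or (value of joint round_b_cap below 0.006 m and height (world z) of round_b above 0.03 m) or (value of joint square_a_cap below 0.006 m and height (world z) of square_a above 0.03 m) or (value of joint square_b_cap below 0.006 m and height (world z) of square_b above 0.03 m) or (value of joint oblong_cap below 0.006 m and height (world z) of oblong above 0.03 m)).
It fails at once if a bystander is pushed more than 50 mm from its place (distance of any of cup, mug, jar, screwdriver, brush, wagon from where it was at the start of the episode above 0.05 m).
Of round_a, round_b, square_a, square_b, oblong only 3 to 4 are there at a start; the rules pass over those that are not, and their reading is None.
At some moment in a run one of round_a, round_b, square_a, square_b, oblong may be knocked a few centimetres aside while the robot is not near it.
It also fails if it takes over 210 s, if anything falls off the work surface, if the arm or the gripper's body presses on something with over 40 N, if the wrist force passes 120 N, or if a joint passes its speed limit or range.

## Robot

A 6-joint arm with a two-finger parallel gripper is mounted at the origin on the work surface. World frame = base frame: x ahead of the robot, y to its left, z up, the work surface at z = 0. Lengths are in m, angles in rad, forces in N, time in s.
With the tool pointing down it reaches from about 0.35 to 0.85 m from the base axis. Payload 8.1 kg.
Tool frame: the origin (TCP) lies at the very end of the fingers, on their centre line; the grasp point (between the pads) lies 19 mm behind it; z points along the fingers, y is the direction in which the jaws open and shut (so a half turn about z gives the same grasp; the last joint's range is limited). The gripper opens to 85 mm and grips with 20 to 120 N. Pads are 22 mm wide; open, the fingers measure 114 mm over their backs; the gripper's body (76 mm by 85 mm) begins 54 mm behind the grasp point. The pads swing forward as they close: fully open they stand 13 mm farther back than shut.
Start: joints at [-1.353, 0.13, 1.488, -0, 1.523, -0.085], TCP at [0.179, -0.573, 0.231] pointing down, gripper open.
Joint ranges: [-2.96, 2.96], [-0.89, 2.26], [0.02, 2.5], [-1.34, 4.48], [0, 2.73], [-2.66, 2.66]. Speed limits (rad/s): [2.39, 2.39, 2.79, 3.14, 3.14, 3.14].

## Interface

Orientations are given as a rotation vector (axis times angle).
In Python, from station import ctrl gives the robot as it stands.
- The arm moves only by the tool drive_tool, never from a script. Its argument "series" is text: rows parted by semicolons, each of 7 numbers parted by spaces: the turn, a rotation vector about the tool's x, y, z in rad, then the shift along the tool's x, y, z in mm, then the opening, from 0 (shut) to 1 (fully open). A call has 1 to 20 rows; each row is the pose to reach, as a shift and turn from the pose measured when the call began, along the tool's axes at that moment; what a row does not reach only later rows make up. A row lasts 1/12 s, in which the tool goes at most 41.7 mm and 7.16 degrees, less where a joint would pass 70% of its speed; a pose out of reach is approached as far as the arm can. A call with a gripper value outside its range is refused whole. The fingers move at their own pace and stop on an object; "force" is the grip in N (left out, the last holds). Time passes only in rows, so rows that repeat a pose let the fingers close. It gives the time, the measured TCP pose, the force and the opening at its end, in the units of the state.
- ctrl.observe(): the state, without advancing time (a new reading comes with each control period).
- ctrl.grab_frame(name): name is "scene" or "top"; returns a dict with "image" (420x560x3 uint8, red, green, blue), "camera_matrix" (3x3 intrinsics, pixels), "dist_coeffs" ([k1, k2, p1, p2, k3] as OpenCV has them; the pictures are not rectified), "cam_to_world" (4x4, takes a point from camera to world coordinates). Camera axes: x right, y down, z forward; pixel columns grow to the right and rows downward; lengths in m; the calibration is good to about 2 mm. A picture is of the moment at which its call begins. There is no depth.
- ctrl.sign_off(): hands the job in, once; it reports no verdict.
Trained networks look in the newest picture that a camera, given by its name, has taken for a name from the list of things; names that differ only in an ending like _2 or _b are one class to them, and where a whole thing is asked for, a point or a joint stands for the part that bears it (a point fixed in the world has none). Each returns a list of dicts, best first, with "p" (0 to 1); they miss things now and then, are a little off and sometimes report something else, mostly with a low value. They report only what shows in the picture. A call takes as long as a camera call.
- ctrl.find_in(query, camera): "centre" ([row, column] in pixels, amid what is visible of it).
- ctrl.regions_of(query, camera): "region" (420x560 bool, what is visible of it) and "centre" ([row, column] in pixels, amid what is visible of it).
The state is a dict: "time_s": time; "joints": joint angles; "joint_velocities": joint speeds; "effort": joint torques, N m; "tcp_pos": TCP position; "ee_rot": TCP orientation; "force": force on the tool from outside, world axes, zero at the start; "torque": the same for the moment, N m; "opening": finger opening in m.
Only numpy, scipy, OpenCV 4.12 (cv2) and the standard library are available. Lean on these libraries where they do the work, as an engineer would, in place of code of your own. Each camera call takes 0.05 s, during which the arm holds its last target. There are 200 camera calls.

## Working session

There is one attempt and no reset: what is moved stays moved. The work goes in short steps, Python scripts to look and compute and a tool call to move; the robot and the scene stay as the last step left them, time stands still between calls to the robot, and variables do not carry over. Pictures are saved under pics/ and viewed, about 12 in all and at most 16, crops included, and the job is handed in when it is done.

Besides the shell and the picture viewer there is one more tool, called after "Call:" as name(argument=value, ...) on one line, values as JSON. drive_tool: Moves the arm, as the interface text tells. Its arguments: {"type":"object","properties":{"series":{"type":"string"},"force":{"type":"number"}},"required":["series"]}

```bash
mkdir -p pics; ls
cat > h.py <<'E'
import numpy as np, cv2
from station import ctrl
from scipy.spatial.transform import Rotation as R
def grab(n,save=None):
    f=ctrl.grab_frame(n)
    if save: cv2.imwrite('pics/'+save,f['image'][:,:,::-1])
    return f
def w(f,rc,z):
    """pixel (row,col) -> world at height z"""
    K=np.array(f['camera_matrix']);d=np.array(f['dist_coeffs']);T=np.array(f['cam_to_world'])
    p=np.atleast_2d(np.array(rc,float))[:,::-1].copy()
    u=cv2.undistortPoints(p[:,None],K,d)[:,0]
    r=np.c_[u,np.ones(len(u))]@T[:3,:3].T
    return T[:3,3]+r*((z-T[2,3])/r[:,2])[:,None]
def px(f,P):
    K=np.array(f['camera_matrix']);d=np.array(f['dist_coeffs']);T=np.linalg.inv(np.array(f['cam_to_world']))
    return cv2.projectPoints(np.atleast_2d(np.array(P,float)),cv2.Rodrigues(T[:3,:3])[0],T[:3,3],K,d)[0][:,0][:,::-1]
E
python3 - <<'E'
from h import *
o=ctrl.observe();print(o['time_s'],o['tcp_pos'],o['ee_rot'],o['opening'])
for n in('scene','top'):
    f=grab(n,n+'0.png');print(n,np.round(f['cam_to_world'],3).tolist())
    for q in('round_a','square_a','oblong','nest_round_1','nest_square_1','nest_oblong','lock_left','carrier','cup','mug','jar','wagon','round_a_cap','square_a_cap','oblong_cap'):
        print(q,[(np.round(r['centre']).tolist(),round(r['p'],2),np.round(w(f,r['centre'],.05)[0,:2],3).tolist()) for r in ctrl.find_in(q,n)][:3])
E
```

```text
pics
0.0 [ 0.17878356 -0.57213571  0.23021025] [-3.10375168e+00 -4.73504328e-01  2.79461551e-04] 0.08543746694807665
scene [[0.136, 0.668, -0.732, 1.316], [0.991, -0.081, 0.11, -0.133], [0.014, -0.74, -0.673, 0.832], [0.0, 0.0, 0.0, 1.0]]
round_a [([201.0, 265.0], 0.89, [0.434, -0.061]), ([254.0, 362.0], 0.63, [0.665, 0.161])]
square_a [([196.0, 307.0], 0.81, [0.427, 0.062])]
oblong [([190.0, 408.0], 0.78, [0.435, 0.365])]
nest_round_1 [([259.0, 454.0], 0.35, [0.708, 0.385])]
nest_square_1 [([256.0, 258.0], 0.93, [0.639, -0.099]), ([258.0, 290.0], 0.72, [0.655, -0.019])]
nest_oblong [([253.0, 364.0], 0.87, [0.663, 0.166]), ([255.0, 325.0], 0.6, [0.656, 0.068])]
lock_left [([243.0, 394.0], 0.55, [0.637, 0.254])]
carrier [([273.0, 284.0], 0.69, [0.701, -0.043])]
cup [([209.0, 164.0], 0.8, [0.437, -0.343]), ([273.0, 276.0], 0.59, [0.698, -0.06])]
mug [([210.0, 468.0], 0.74, [0.541, 0.502])]
jar [([227.0, 101.0], 0.93, [0.488, -0.503]), ([254.0, 324.0], 0.58, [0.654, 0.066]), ([185.0, 201.0], 0.51, [0.34, -0.242])]
wagon [([286.0, 124.0], 0.82, [0.692, -0.414]), ([262.0, 456.0], 0.24, [0
[... 671 characters left out ...]
([173.0, 289.0], 0.85, [0.621, -0.015])]
nest_oblong [([170.0, 240.0], 0.73, [0.63, 0.165]), ([172.0, 263.0], 0.18, [0.622, 0.08])]
lock_left [([196.0, 145.0], 0.7, [0.524, 0.514]), ([223.0, 298.0], 0.65, [0.437, -0.052]), ([168.0, 214.0], 0.51, [0.633, 0.261])]
carrier [([185.0, 300.0], 0.55, [0.578, -0.058])]
cup [([229.0, 377.0], 0.75, [0.422, -0.341])]
mug [([196.0, 145.0], 0.89, [0.522, 0.516]), ([231.0, 378.0], 0.51, [0.415, -0.344])]
jar [([214.0, 423.0], 0.74, [0.482, -0.51]), ([221.0, 263.0], 0.68, [0.444, 0.073])]
wagon [([164.0, 396.0], 0.83, [0.663, -0.408]), ([219.0, 182.0], 0.74, [0.442, 0.373])]
round_a_cap []
square_a_cap []
oblong_cap [([219.0, 181.0], 0.52, [0.442, 0.374])]
```

```bash
python3 -c "
import cv2
a=cv2.imread('pics/top0.png')[130:260,120:440];cv2.imwrite('pics/t0c.png',cv2.resize(a,None,fx=2.5,fy=2.5,interpolation=2))"
```

```text
(no output)
```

View pics/t0c.png

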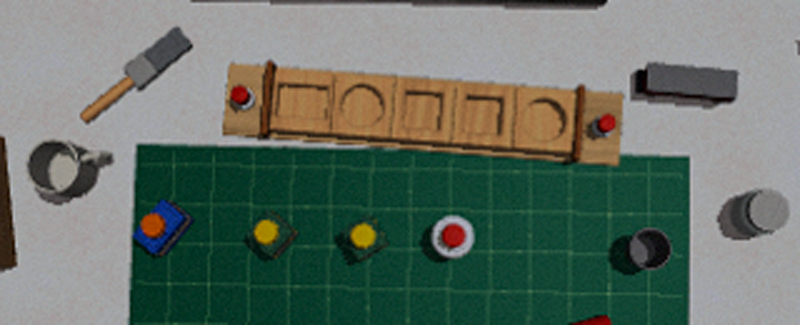

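View pics/scene0.png

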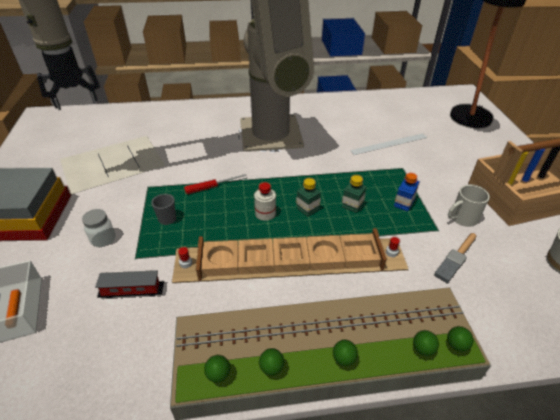

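```bash
cat >> h.py <<'E'
from scipy.optimize import minimize
S=4
def circ(x,y,r,z,n=24):
    a=np.arange(n)*2*np.pi/n; return np.c_[x+r*np.cos(a),y+r*np.sin(a),np.full(n,z)]
def hull(f,P):
    return cv2.convexHull(px(f,P)[:,::-1].astype(np.float32))[:,0]
def cyl(x,y,r,z0,z1): return np.r_[circ(x,y,r,z0),circ(x,y,r,z1)]
def cmask(f,kind):
    h=cv2.cvtColor(f['image'],cv2.COLOR_RGB2HSV).astype(int);H,s,v=h[...,0],h[...,1],h[...,2]
    k={'red':((H<6)|(H>172))&(s>140)&(v>70),'yellow':(H>20)&(H<34)&(s>130)&(v>90),'orange':(H>5)&(H<17)&(s>170)&(v>110)}[kind]
    return k
def colour_at(fs,kind,xy,r,z0,z1,rad=14):
    """xy of a coloured vertical cylinder from both views; returns both-view and per-view fits"""
    out=[]
    for f in fs:
        m=cmask(f,kind);c=px(f,[*xy,(z0+z1)/2])[0]
        n,l,st,ce=cv2.connectedComponentsWithStats(m.astype(np.uint8))
        b=[(np.hypot(ce[i][1]-c[0],ce[i][0]-c[1]),i) for i in range(1,n) if st[i][4]>=8]
        if not b or min(b)[0]>rad: out.append(None);continue
        i=min(b)[1]
        def res(p):
            M=cv2.moments(hull(f,cyl(p[0],p[1],r,z0,z1)));return (M['m10']/M['m00']-ce[i][0])**2+(M['m01']/M['m00']-ce[i][1])**2
        s=minimize(res,xy,method='Nelder-Mead',options=dict(xatol=1e-5,initial_simplex=[xy,(xy[0]+.01,xy[1]),(xy[0],xy[1]+.01)]))
        out.append((s.x.round(4).tolist(),int(st[i][4]),round(cv2.contourArea(hull(f,cyl(*s.x,r,z0,z1))))))
    return out
DIM={'square_a':(.025,.025),'oblong':(.022,.035)}
def prism(x,y,yaw,d,z0=0):
    hx,hy=d;c=np.array([[-hx,-hy],[hx,-hy],[hx,hy],[-hx,hy]])@np.array([[np.cos(yaw),np.sin(yaw)],[-np.sin(yaw),np.cos(yaw)]])+[x,y]
    return np.r_[np.c_[c,np.full(4,z0)],np.c_[c,np.full(4,z0+.072)]]
def fit(fs,ms,q,xy,ztop=.106):
    """x,y,yaw from region masks in the views"""
    big=[cv2.resize(m.astype(np.uint8),None,fx=S,fy=S,interpolation=0) for m in ms]
    def cost(p):
        t=0
        for f,m in zip(fs,big):
            k=np.zeros_like(m)
            for P in (prism(*p,DIM[q]),cyl(p[0],p[1],.016,.072,ztop)):
                cv2.fillConvexPoly(k,np.round((hull(f,P)+.5)*S*16).astype(np.int32),1,shift=4)
            t+=1-(k&m).sum()/(k|m).sum()
        return t
    best=[]
    for y0 in np.arange(0,np.pi/(2 if q!='oblong' else 1),.26):
        s=minimize(cost,[*xy,y0],method='Nelder-Mead',options=dict(initial_simplex=[[*xy,y0-.1],[xy[0]+.006,xy[1],y0],[xy[0],xy[1]+.006,y0],[*xy,y0+.15]],maxiter=120))
        best.append((round(s.fun,3),s.x.round(4).tolist()))
    return sorted(best)[:3]
def region(n,q,f,xy,z=.05):
    c=px(f,[*xy,z])[0];r=[r for r in ctrl.regions_of(q,n) if np.hypot(*(np.array(r['centre'])-c))<12]
    return r[0]['region'] if r else None
E
cat > m1.py <<'E'
from h import *
fs={n:grab(n) for n in('scene','top')}
F=list(fs.values())
for k,q,xy in(('red','lockR',(.58,-.33)),('red','lockL',(.63,.21))): print(q,colour_at(F,k,xy,.013,.03,.06,20))
for k,q,xy in(('red','round',(.43,-.06)),('yellow','sq1',(.43,.062)),('yellow','sq2',(.43,.21)),('orange','obl',(.435,.375))): print(q,colour_at(F,k,xy,.016,.09,.106,20))
for q,xy in(('square_a',(.43,.065)),('square_a',(.43,.213)),('oblong',(.435,.37))):
    ms=[region(n,q,f,xy) for n,f in fs.items()]
    ok=[i for i in(0,1) if ms[i] is not None]
    print(q,ok,fit([F[i] for i in ok],[ms[i] for i in ok],q,xy) if ok else '')
E
python3 m1.py
```

```text
lockR [([0.6026, -0.2842], 96, 150), ([0.607, -0.2862], 34, 52)]
lockL [([0.6339, 0.2554], 90, 142), ([0.6364, 0.257], 34, 52)]
round [([0.4339, -0.0622], 98, 116), ([0.433, -0.0621], 67, 67)]
sq1 [([0.4277, 0.0649], 112, 112), ([0.4307, 0.0647], 74, 67)]
sq2 [([0.4301, 0.2019], 113, 110), ([0.4323, 0.2017], 70, 70)]
obl [([0.4375, 0.3623], 73, 111), ([0.4385, 0.3645], 57, 73)]
square_a [0, 1] [(np.float64(0.308), [0.4314, 0.0633, 0.6424]), (np.float64(0.31), [0.4306, 0.0628, 0.657]), (np.float64(0.31), [0.4312, 0.063, 0.6786])]
square_a [0, 1] [(np.float64(0.205), [0.4327, 0.2014, 0.9577]), (np.float64(0.205), [0.4327, 0.2016, 0.9586]), (np.float64(0.206), [0.4329, 0.2016, 0.9557])]
oblong [0, 1] [(np.float64(0.14), [0.4381, 0.3638, 0.8878]), (np.float64(0.14), [0.4384, 0.3637, 4.0218]), (np.float64(0.14), [0.4385, 0.3636, 0.8813])]
```

```bash
cat >> h.py <<'E'
def carr(c,yaw,pts):
    pts=np.atleast_2d(pts).astype(float);r=np.array([[np.cos(yaw),-np.sin(yaw)],[np.sin(yaw),np.cos(yaw)]])
    return np.c_[pts[:,:2]@r.T+c,pts[:,2]]
E
cat > m2.py <<'E'
from h import *
fs={n:grab(n) for n in('scene','top')}
c=(.620,-.0145);yaw=-.056;Z=3
ims=[]
for n,f in fs.items():
    im=cv2.resize(f['image'][:,:,::-1],None,fx=Z,fy=Z,interpolation=2)
    def poly(P,col):
        q=((px(f,P)[:,::-1]+.5)*Z*8).astype(np.int32);cv2.polylines(im,[q],True,col,1,cv2.LINE_AA,3)
    box=lambda hx,hy,oy,z:carr(c,yaw,[[-hx,oy-hy,z],[hx,oy-hy,z],[hx,oy+hy,z],[-hx,oy+hy,z]])
    poly(box(.055,.3,0,.008),(255,0,255))
    poly(box(.045,.225,0,.038),(255,255,0))
    poly(box(.0245,.0375,.18,.038),(0,255,0))
    for oy in(0,-.09):poly(box(.0275,.0275,oy,.038),(0,255,0))
    for oy in(.09,-.18):poly(carr(c,yaw,circ(0,oy,.032,.038)),(0,255,0))
    for oy in(.27,-.27):poly(carr(c,yaw,circ(0,oy,.013,.06)),(255,255,255))
    r=px(f,carr(c,yaw,[[-.06,.3,0],[.06,.3,.04],[-.06,-.3,0],[.06,-.3,.04]]))*Z
    a=r.min(0).astype(int)-15;b=r.max(0).astype(int)+15
    im=im[a[0]:b[0],a[1]:b[1]];ims.append(im)
W=max(i.shape[1] for i in ims);o=np.vstack([cv2.copyMakeBorder(i,0,0,0,W-i.shape[1],0) for i in ims]);print(o.shape)
cv2.imwrite('pics/ov1.png',cv2.resize(o,None,fx=min(1,800/W),fy=min(1,800/W),interpolation=3))
E
python3 m2.py
```

```text
(309, 761, 3)
```

View pics/ov1.png

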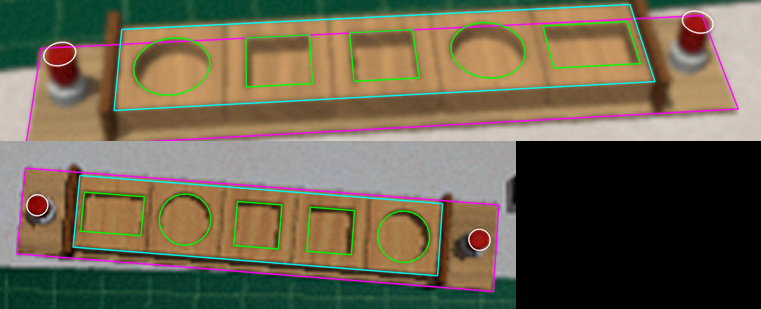

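```bash
cat >> h.py <<'E'
def go(*targets):
    """each (x,y,z,jaw) -> turn+shift (mm) in the present tool frame; jaw = world angle of tool y (mod pi)"""
    o=ctrl.observe();R0=R.from_rotvec(o['ee_rot']);p=np.array(o['tcp_pos']);ty=R0.as_matrix()[:,1];a0=np.arctan2(ty[1],ty[0])
    print('t',round(o['time_s'],2),'tcp',p.round(4),'jaw',round(a0,3),'q6',round(o['joints'][5],2),'F',np.round(o['force'],1),'open',round(o['opening'],4),'tilt',round(np.arccos(min(1,-R0.as_matrix()[2,2])),4))
    for x,y,z,j in targets:
        for k in (0,1):
            jj=j+np.pi*np.round((a0-j)/np.pi) if k==0 else jj+np.pi*(1 if a0>jj else -1)
            yv=np.array([np.cos(jj),np.sin(jj),0]);zv=np.array([0,0,-1.]);Rt=R.from_matrix(np.c_[np.cross(yv,zv),yv,zv])
            rv=(R0.inv()*Rt).as_rotvec();d=R0.inv().apply(np.array([x,y,z])-p)*1000
            print('alt' if k else 'row',' '.join(f'{v:.3f}' for v in rv),' '.join(f'{v:.1f}' for v in d))
E
python3 -c "
from h import *
go((.4335,-.0622,.15,0),(.4335,-.0622,.15,1.57))"
```

```text
t 2.1 tcp [ 0.1789 -0.5727  0.2313] jaw -1.268 q6 -0.09 F [-0.3  1.3  0.9] open 0.0855 tilt 0.0
row -0.000 0.000 -1.268 395.2 -411.3 81.3
alt 0.000 0.000 1.874 395.2 -411.3 81.3
row -0.000 0.000 0.304 395.2 -411.3 81.3
alt -0.000 -0.000 -2.838 395.2 -411.3 81.3
```

Call:
drive_tool(series="0 0 -1.268 395.2 -411.3 81 0;0 0 -1.268 395.2 -411.3 81 0;0 0 -1.268 395.2 -411.3 81 0;0 0 -1.268 395.2 -411.3 81 0;0 0 -1.268 395.2 -411.3 81 0;0 0 -1.268 395.2 -411.3 81 0;0 0 -1.268 395.2 -411.3 81 0;0 0 -1.268 395.2 -411.3 81 0;0 0 -1.268 395.2 -411.3 81 0;0 0 -1.268 395.2 -411.3 81 0;0 0 -1.268 395.2 -411.3 81 0;0 0 -1.268 395.2 -411.3 81 0;0 0 -1.268 395.2 -411.3 81 0;0 0 -1.268 395.2 -411.3 81 0;0 0 -1.268 395.2 -411.3 81 0;0 0 -1.268 395.2 -411.3 81 0;0 0 -1.268 395.2 -411.3 81 0;0 0 -1.268 395.2 -411.3 81 0")

```text
time_s: 3.6
tcp_pos: [0.4334, -0.0632, 0.1505]
ee_rot: [2.222, 2.22, -0.0]
force: [-0.5, -0.1, -0.0]
opening: -0.0002
```

```bash
python3 -c "
from h import *
go((.4335,-.0622,.15,0),(.4335,-.0622,.094,0))"
```

```text
t 3.6 tcp [ 0.4334 -0.0632  0.1505] jaw -0.001 q6 -0.26 F [-0.5 -0.1 -0. ] open -0.0002 tilt 0.0005
row 0.000 0.000 -0.001 1.0 0.1 0.5
alt 0.001 -0.000 3.141 1.0 0.1 0.5
row 0.000 0.000 -0.001 1.0 0.1 56.5
alt 0.001 -0.000 3.141 1.0 0.1 56.5
```

Call:
drive_tool(series="0 0 0 1 0 30 0;0 0 0 1 0 40 0;0 0 0 1 0 46 0;0 0 0 1 0 50 0;0 0 0 1 0 53 0;0 0 0 1 0 56 0;0 0 0 1 0 57 0;0 0 0 1 0 57 0;0 0 0 1 0 57 0")

```text
time_s: 4.35
tcp_pos: [0.4338, -0.0623, 0.094]
ee_rot: [2.222, 2.219, 0.0]
force: [0.4, 0.3, 2.1]
opening: 0.0
```

Call:
drive_tool(series="0 0 0 0 0 -40 0;0 0 0 10 0 -56 0;0 0 0 50 -4 -56 0;0 0 0 90 -4.6 -56 0;0 0 0 127 -4.6 -56 0;0 0 0 127 -4.6 -40 0;0 0 0 127 -4.6 -20 0;0 0 0 127 -4.6 -10 0;0 0 0 127 -4.6 -5 0;0 0 0 127 -4.6 -2 0;0 0 0 127 -4.6 0 0;0 0 0 127 -4.6 0 0;0 0 0 127 -4.6 0 0;0 0 0 127 -4.6 0 0")

```text
time_s: 5.52
tcp_pos: [0.4298, 0.0644, 0.0946]
ee_rot: [2.222, 2.218, 0.002]
force: [-0.9, -0.9, -0.4]
opening: -0.0002
```

Call:
drive_tool(series="0 0 0 0 0 -40 0;0 0 0 10 0 -56 0;0 0 0 50 1 -56 0;0 0 0 90 1.4 -56 0;0 0 0 125 1.4 -56 0;0 0 0 137.4 1.4 -56 0;0 0 0 137.4 1.4 -40 0;0 0 0 137.4 1.4 -20 0;0 0 0 137.4 1.4 -10 0;0 0 0 137.4 1.4 -5 0;0 0 0 137.4 1.4 -1 0;0 0 0 137.4 1.4 0.6 0;0 0 0 137.4 1.4 0.6 0;0 0 0 137.4 1.4 0.6 0;0 0 0 137.4 1.4 0.6 0")

```text
time_s: 6.77
tcp_pos: [0.4319, 0.2017, 0.0945]
ee_rot: [2.222, 2.217, 0.003]
force: [0.6, -0.3, -0.5]
opening: 0.0002
```

Call:
drive_tool(series="0 0 0 0 0 -40 0;0 0 0 10 0 -56 0;0 0 0 50 7 -56 0;0 0 0 90 7 -56 0;0 0 0 125 7 -56 0;0 0 0 161.8 7 -56 0;0 0 0 161.8 7 -56 0;0 0 0 161.8 7 -40 0;0 0 0 161.8 7 -20 0;0 0 0 161.8 7 -10 0;0 0 0 161.8 7 -5 0;0 0 0 161.8 7 -1 0;0 0 0 161.8 7 0.4 0;0 0 0 161.8 7 0.4 0;0 0 0 161.8 7 0.4 0;0 0 0 161.8 7 0.4 0")

```text
time_s: 8.1
tcp_pos: [0.4397, 0.3637, 0.0949]
ee_rot: [2.222, 2.217, 0.005]
force: [-0.2, -0.3, -0.1]
opening: -0.0002
```

Call:
drive_tool(series="0 0 0 0 0 -40 0;0 0 0 0 0 -80 0;0 0 0 0 0 -110 0.9;0 0 0 40 -80 -120 0.9;0 0 0 80 -120 -120 0.9;0 0 0 80 -120 -120 0.9;0 0 0 80 -120 -120 0.9;0 0 0 80 -120 -120 0.9")

```text
time_s: 8.77
tcp_pos: [0.3162, 0.4466, 0.2156]
ee_rot: [2.219, 2.223, 0.007]
force: [0.4, 0.3, -0.3]
opening: 0.0721
```

```bash
sed -i 's/\.09,\.106,20/.078,.094,20/; s/fit(\[F\[i\] for i in ok\],\[ms\[i\] for i in ok\],q,xy)/fit([F[i] for i in ok],[ms[i] for i in ok],q,xy,.094)/' m1.py; python3 m1.py
python3 - <<'E'
from h import *
go()
o=[]
for n in('scene','top'):
    f=grab(n);r=px(f,[[.4,-.1,0],[.4,.42,0],[.48,.42,.1],[.48,-.1,.1]]);a=r.min(0).astype(int)-12;b=r.max(0).astype(int)+12
    im=f['image'][a[0]:b[0],a[1]:b[1],::-1];o.append(cv2.resize(im,(780,int(im.shape[0]*780/im.shape[1])),interpolation=2))
cv2.imwrite('pics/caps.png',np.vstack(o)[:600])
E
```

```text
lockR [([0.6028, -0.2843], 100, 150), ([0.607, -0.2862], 34, 52)]
lockL [([0.634, 0.2555], 91, 142), ([0.6364, 0.257], 34, 52)]
round [([0.4317, -0.0614], 89, 114), ([0.4328, -0.0621], 63, 66)]
sq1 [([0.4276, 0.065], 113, 111), ([0.4302, 0.0646], 71, 66)]
sq2 [([0.4294, 0.2022], 112, 109), ([0.4319, 0.2011], 69, 69)]
obl [([0.4366, 0.3629], 69, 109), ([0.4385, 0.3636], 61, 72)]
square_a [0, 1] [(np.float64(0.227), [0.4315, 0.064, 2.1069]), (np.float64(0.227), [0.4315, 0.0641, 0.56]), (np.float64(0.227), [0.4316, 0.0643, 0.539])]
square_a [0, 1] [(np.float64(0.198), [0.4327, 0.2008, 0.9021]), (np.float64(0.198), [0.4329, 0.2011, 0.8707]), (np.float64(0.199), [0.4323, 0.2014, 0.9123])]
oblong [0, 1] [(np.float64(0.14), [0.4381, 0.3637, 4.0146]), (np.float64(0.141), [0.4381, 0.3639, 0.8783]), (np.float64(0.141), [0.4381, 0.3639, 0.879])]
t 9.17 tcp [0.3203 0.4433 0.2143] jaw -0.004 q6 0.86 F [-0.   0.5 -0.1] open 0.0766 tilt 0.004
```

View pics/caps.png

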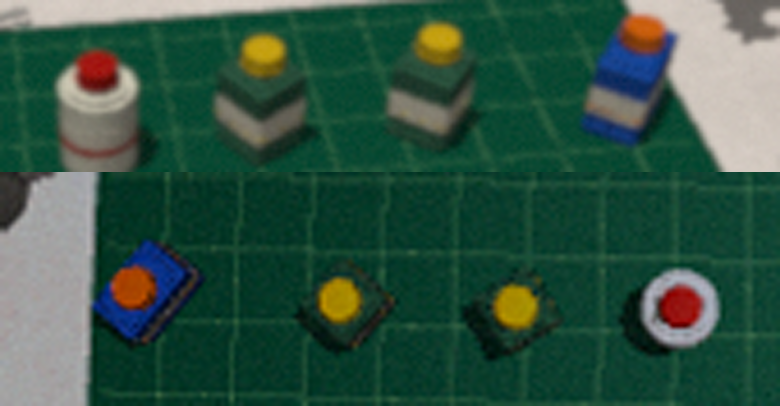

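```bash
python3 -c "
from h import *
go((.4380,.3636,.15,.88),(.4380,.3636,.036,.88))"
```

```text
t 9.27 tcp [0.32   0.4435 0.2143] jaw -0.003 q6 0.86 F [-0.  -0.3 -0.9] open 0.077 tilt 0.004
row 0.004 0.002 -0.883 -79.5 118.0 64.8
alt 0.002 -0.005 2.258 -79.5 118.0 64.8
row 0.004 0.002 -0.883 -79.5 117.5 178.8
alt 0.002 -0.005 2.258 -79.5 117.5 178.8
```

Call:
drive_tool(series="0.004 0.002 -0.883 -79.5 118 65 1;0.004 0.002 -0.883 -79.5 118 65 1;0.004 0.002 -0.883 -79.5 118 65 1;0.004 0.002 -0.883 -79.5 118 65 1;0.004 0.002 -0.883 -79.5 118 65 1;0.004 0.002 -0.883 -79.5 118 65 1;0.004 0.002 -0.883 -79.5 118 65 1;0.004 0.002 -0.883 -79.5 118 65 1;0.004 0.002 -0.883 -79.5 118 65 1;0.004 0.002 -0.883 -79.5 118 95 1;0.004 0.002 -0.883 -79.5 118 125 1;0.004 0.002 -0.883 -79.5 118 155 1;0.004 0.002 -0.883 -79.5 118 170 1;0.004 0.002 -0.883 -79.5 118 179 1;0.004 0.002 -0.883 -79.5 118 179 1;0.004 0.002 -0.883 -79.5 118 179 1")

```text
time_s: 10.6
tcp_pos: [0.4388, 0.3637, 0.0362]
ee_rot: [-1.066, -2.955, -0.0]
force: [-0.7, 0.5, -0.4]
opening: 0.0858
```

Call:
drive_tool(series="0 0 0 0 0 0 0.4;0 0 0 0 0 0 0.4;0 0 0 0 0 0 0.3;0 0 0 0 0 0 0.3;0 0 0 0 0 0 0.3;0 0 0 0 0 0 0.3;0 0 0 0 0 0 0.3;0 0 0 0 0 0 0.3", force=45)

```text
time_s: 11.27
tcp_pos: [0.4396, 0.3642, 0.0377]
ee_rot: [1.065, 2.954, 0.003]
force: [-0.9, -1.2, 7.2]
opening: 0.0435
```

```bash
python3 -c "
from h import *
go()
print(carr((.62,-.0145),-.056,[[0,.18,0],[0,.09,0],[0,0,0],[0,-.09,0],[0,-.18,0]]).round(4).tolist())"
```

```text
t 11.27 tcp [0.4396 0.3642 0.0377] jaw 0.879 q6 -0.28 F [-0.9 -1.2  7.2] open 0.0435 tilt 0.0021
[[0.6301, 0.1652, 0.0], [0.625, 0.0754, 0.0], [0.62, -0.0145, 0.0], [0.615, -0.1044, 0.0], [0.6099, -0.1942, 0.0]]
```

```bash
python3 -c "
from h import *
go((.6301,.1652,.14,-.056))"
```

```text
t 11.27 tcp [0.4396 0.3642 0.0377] jaw 0.879 q6 -0.28 F [-0.9 -1.2  7.2] open 0.0435 tilt 0.0021
row 0.002 -0.001 0.935 -273.7 -31.4 -102.3
alt 0.001 0.003 -2.207 -273.7 -31.4 -102.3
```

Call:
drive_tool(series="0 0 0 0 0 -15 0.3;0 0 0 0 0 -40 0.3;0 0 0 0 0 -70 0.3;0 0 0 0 0 -102 0.3;0 0 0.1 -20 -2 -102 0.3;0 0 0.2 -50 -6 -102 0.3;0 0 0.3 -80 -9 -102 0.3;0 0 0.4 -110 -13 -102 0.3;0 0 0.5 -140 -16 -102 0.3;0 0 0.6 -170 -20 -102 0.3;0 0 0.7 -200 -23 -102 0.3;0 0 0.8 -230 -26 -102 0.3;0 0 0.9 -255 -29 -102 0.3;0.002 -0.001 0.935 -273.7 -31.4 -102 0.3;0.002 -0.001 0.935 -273.7 -31.4 -102 0.3;0.002 -0.001 0.935 -273.7 -31.4 -102 0.3;0.002 -0.001 0.935 -273.7 -31.4 -102 0.3")

```text
time_s: 12.68
tcp_pos: [0.6294, 0.1655, 0.1389]
ee_rot: [-2.282, -2.158, 0.002]
force: [0.7, -0.2, -3.3]
opening: 0.0433
```

```bash
cat > m3.py <<'E'
import sys
from h import *
# held-bottle check: python3 m3.py kind nestoffset gripz
kind,oy,gz=sys.argv[1],float(sys.argv[2]),float(sys.argv[3])
o=ctrl.observe();p=np.array(o['tcp_pos']);b=p[2]-gz
t=carr((.62,-.0145),-.056,[0,oy,0])[0,:2]
fs=[grab(n) for n in('scene','top')]
r=.016
print('bottom z',b,'cap fits',colour_at(fs,kind,tuple(p[:2]),r,b+.078,b+.094,25),'tcp',p.round(4),'target',t.round(4))
# mask visible pieces
ims=[]
for f in fs:
    im=cv2.resize(f['image'][:,:,::-1],None,fx=5,fy=5,interpolation=2)
    def poly(P,col): cv2.polylines(im,[((hull(f,P)+.5)*5*8).astype(np.int32)],True,col,1,cv2.LINE_AA,3)
    poly(cyl(*p[:2],.016,b+.078,b+.094),(255,255,255))
    c=(px(f,[*p[:2],b+.04])[0]*5).astype(int);ims.append(im[max(0,c[0]-200):c[0]+200,c[1]-200:c[1]+200])
cv2.imwrite('pics/'+sys.argv[4],np.hstack(ims))
go((*t,p[2],-.056))
E
python3 m3.py orange .18 .0377 held1.png
```

```text
bottom z 0.10121988618380894 cap fits [None, None] tcp [0.6294 0.1655 0.1389] target [0.6301 0.1652]
t 12.78 tcp [0.6293 0.1661 0.1393] jaw -0.055 q6 0.23 F [ 0.1 -0.  -4. ] open 0.0433 tilt 0.0007
row -0.001 0.000 0.001 -0.8 0.8 0.4
alt -0.000 -0.001 -3.140 -0.8 0.8 0.4
```

View pics/held1.png

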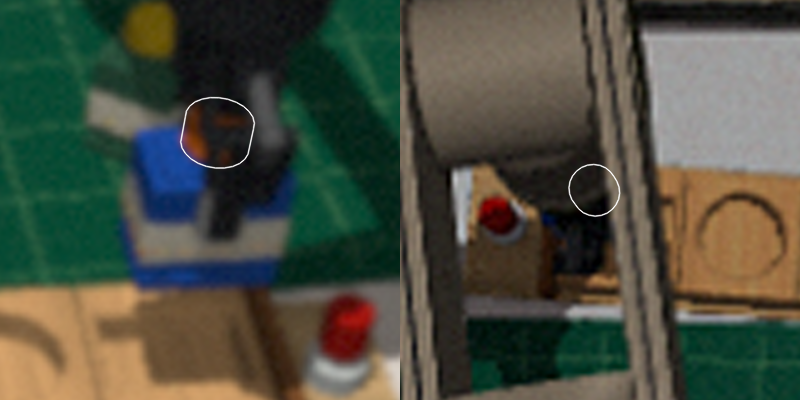

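```bash
cat > m4.py <<'E'
from h import *
o=ctrl.observe();p=np.array(o['tcp_pos']);b=p[2]-.0377
f=grab('scene');h=cv2.cvtColor(f['image'],cv2.COLOR_RGB2HSV).astype(int)
m=(h[...,0]>100)&(h[...,0]<125)&(h[...,1]>120)&(h[...,2]>50)
P=prism(p[0],p[1],-.056,DIM['oblong'],b);H=hull(f,P)
c=px(f,[p[0],p[1],b+.036])[0].astype(int)
k=np.zeros_like(m);k[c[0]-35:c[0]+35,c[1]-30:c[1]+30]=1;m&=k
r,cc=np.nonzero(m)
for row in range(int(H[:,1].min()),int(H[:,1].max())+1):
    x=np.nonzero(m[row])[0]
    z=np.zeros((420,560),np.uint8);cv2.fillConvexPoly(z,np.round(H*16).astype(np.int32),1,shift=4);y=np.nonzero(z[row])[0]
    print(row,(x.min(),x.max(),len(x)) if len(x) else None,(y.min(),y.max()) if len(y) else None)
print(px(f,[[p[0],p[1],b],[p[0],p[1]+.01,b]]))
E
python3 m4.py
```

```text
201 None (np.int64(377), np.int64(379))
202 None (np.int64(354), np.int64(380))
203 (np.int64(357), np.int64(360), 4) (np.int64(351), np.int64(380))
204 (np.int64(353), np.int64(360), 8) (np.int64(351), np.int64(381))
205 (np.int64(353), np.int64(360), 8) (np.int64(351), np.int64(381))
206 (np.int64(352), np.int64(360), 9) (np.int64(350), np.int64(381))
207 (np.int64(352), np.int64(361), 10) (np.int64(350), np.int64(382))
208 (np.int64(352), np.int64(361), 10) (np.int64(350), np.int64(382))
209 (np.int64(352), np.int64(363), 12) (np.int64(350), np.int64(382))
210 (np.int64(351), np.int64(364), 14) (np.int64(350), np.int64(383))
211 (np.int64(351), np.int64(366), 16) (np.int64(350), np.int64(383))
212 (np.int64(352), np.int64(382), 16) (np.int64(349), np.int64(384))
213 (np.int64(353), np.int64(383), 16) (np.int64(349), np.int64(384))
214 (np.int64(353), np.int64(383), 17) (np.int64(349), np.int64(384))
215 (np.int64(353), np.int64(383), 16) (np.int64(349), np.int64(384))
216 (np.int64(354), np.int64(383), 14) (np.int64(349), np.int64(384))
217 (np.int64(354), np.int64(382), 14) (np.i
[... 645 characters left out ...]
81))
227 (np.int64(350), np.int64(351), 2) (np.int64(348), np.int64(381))
228 (np.int64(350), np.int64(351), 2) (np.int64(349), np.int64(381))
229 (np.int64(351), np.int64(351), 1) (np.int64(349), np.int64(380))
230 (np.int64(351), np.int64(380), 12) (np.int64(349), np.int64(380))
231 (np.int64(351), np.int64(380), 30) (np.int64(349), np.int64(380))
232 (np.int64(352), np.int64(380), 29) (np.int64(350), np.int64(380))
233 (np.int64(352), np.int64(379), 28) (np.int64(350), np.int64(380))
234 (np.int64(353), np.int64(379), 27) (np.int64(350), np.int64(379))
235 None (np.int64(350), np.int64(379))
236 None (np.int64(351), np.int64(371))
[[229.40238199 363.01588046]
 [229.05403358 366.90352629]]
```

Call:
drive_tool(series="0 0 0 -2 0.9 20 0.3;0 0 0 -2 0.9 40 0.3;0 0 0 -2 0.9 55 0.3;0 0 0 -2 0.9 60 0.3;0 0 0 -2 0.9 63 0.3;0 0 0 -2 0.9 66 0.3;0 0 0 -2 0.9 69 0.3;0 0 0 -2 0.9 72 0.3;0 0 0 -2 0.9 72 0.3;0 0 0 -2 0.9 72 0.3")

```text
time_s: 13.67
tcp_pos: [0.6304, 0.1641, 0.0679]
ee_rot: [2.281, 2.16, 0.0]
force: [1.4, 0.4, -2.4]
opening: 0.0434
```

Call:
drive_tool(series="0 0 0 0 0 3 0.3;0 0 0 0 0 6 0.3;0 0 0 0 0 9 0.3;0 0 0 0 0 12 0.3;0 0 0 0 0 13.5 0.3;0 0 0 0 0 13.5 0.3;0 0 0 0 0 13.5 0.3")

```text
time_s: 14.25
tcp_pos: [0.6303, 0.1641, 0.0542]
ee_rot: [-2.281, -2.16, 0.0]
force: [0.3, 0.3, -4.4]
opening: 0.0435
```

Call:
drive_tool(series="0 0 0 0 0 0 1;0 0 0 0 0 0 1;0 0 0 0 0 0 1;0 0 0 0 0 0 1;0 0 0 0 0 0 1;0 0 0 0 0 -30 1;0 0 0 0 0 -60 1;0 0 0 0 0 -100 1;0 0 0 0 0 -140 1;0 0 0 30 -30 -150 1;0 0 0 60 -60 -150 1;0 0 0 90 -90 -150 1;0 0 0 120 -120 -150 1;0 0 0 150 -150 -150 1;0 0 0 180 -180 -150 1;0 0 0 210 -210 -150 1;0 0 0 240 -240 -150 1;0 0 0 260 -270 -150 1;0 0 0 280 -290 -150 1")

```text
time_s: 15.83
tcp_pos: [0.3531, 0.4614, 0.2046]
ee_rot: [-2.279, -2.161, -0.0]
force: [-0.3, 0.2, -0.8]
opening: 0.0853
```

```bash
cat > m5.py <<'E'
from h import *
import sys
# python3 m5.py : pose of all bottles on table
fs={n:grab(n) for n in('scene','top')};F=list(fs.values());go()
for k,q,xy in(('red','round',(.433,-.062)),('yellow','square_a',(.43,.0648)),('yellow','square_a',(.431,.2015)),('orange','oblong',(.438,.363))):
    c=colour_at(F,k,xy,.016,.078,.094,22);print(q,c)
    c=[x[0] for x in c if x]
    if c and q=='square_a':
        xy=np.mean(c,0);ms=[region(n,q,f,xy) for n,f in fs.items()];ok=[i for i in(0,1) if ms[i] is not None]
        if ok: print('   fit',fit([F[i] for i in ok],[ms[i] for i in ok],q,tuple(xy),.094)[0])
for k,xy,oy in (('orange',0,.18),('red',0,.09),('yellow',0,0),('yellow',0,-.09),('red',0,-.18)):
    t=carr((.62,-.0145),-.056,[0,oy,0])[0,:2];print('nest',oy,t.round(4),colour_at(F,k,tuple(t),.016,.094,.110,8))
E
python3 m5.py
cat > crop.py <<'E'
import sys
from h import *
o=[]
for n in('scene','top'):
    f=grab(n);r=px(f,[[.4,-.35,0],[.4,.42,0],[.68,.42,.1],[.68,-.35,.1]]);a=r.min(0).astype(int)-8;b=r.max(0).astype(int)+8
    im=f['image'][a[0]:b[0],a[1]:b[1],::-1];o.append(cv2.resize(im,(780,int(im.shape[0]*780/im.shape[1])),interpolation=2))
cv2.imwrite('pics/'+sys.argv[1],np.vstack(o)[:600])
E
```

```text
t 15.93 tcp [0.3525 0.4627 0.2045] jaw -0.05 q6 0.88 F [ 0.5 -0.2 -0.3] open 0.085 tilt 0.0017
round [([0.4317, -0.0614], 89, 114), ([0.4328, -0.0621], 63, 66)]
square_a [([0.4276, 0.065], 113, 111), ([0.4304, 0.0645], 70, 66)]
   fit (np.float64(0.186), [0.4307, 0.0643, 0.6127])
square_a [([0.4296, 0.2022], 111, 109), ([0.4324, 0.2013], 69, 69)]
   fit (np.float64(0.172), [0.4335, 0.2004, 0.9148])
oblong [None, None]
nest 0.18 [0.6301 0.1652] [([0.6285, 0.1661], 127, 151), ([0.6315, 0.1662], 57, 71)]
nest 0.09 [0.625  0.0754] [None, None]
nest 0 [ 0.62   -0.0145] [None, None]
nest -0.09 [ 0.615  -0.1044] [None, None]
nest -0.18 [ 0.6099 -0.1942] [None, None]
```

```bash
python3 -c "
from h import *
go((.4312,.2015,.15,-.66),(.4312,.2015,.036,-.66))"
```

```text
t 16.13 tcp [0.3567 0.459  0.2043] jaw -0.055 q6 0.88 F [ 0.1  0.2 -0.2] open 0.0857 tilt 0.0004
row 0.000 0.000 0.605 -253.0 88.6 54.4
alt -0.000 0.000 -2.537 -253.0 88.6 54.4
row 0.000 0.000 0.605 -253.0 88.5 168.4
alt -0.000 0.000 -2.537 -253.0 88.5 168.4
```

Call:
drive_tool(series="0 0 0.605 -253 88.6 54 1;0 0 0.605 -253 88.6 54 1;0 0 0.605 -253 88.6 54 1;0 0 0.605 -253 88.6 54 1;0 0 0.605 -253 88.6 54 1;0 0 0.605 -253 88.6 54 1;0 0 0.605 -253 88.6 54 1;0 0 0.605 -253 88.6 54 1;0 0 0.605 -253 88.6 85 1;0 0 0.605 -253 88.6 120 1;0 0 0.605 -253 88.6 150 1;0 0 0.605 -253 88.6 168.4 1;0 0 0.605 -253 88.6 168.4 1;0 0 0.605 -253 88.6 168.4 1")

```text
time_s: 17.3
tcp_pos: [0.4307, 0.2007, 0.0355]
ee_rot: [2.823, 1.379, -0.004]
force: [-0.3, -0.1, 0.0]
opening: 0.0852
```

Call:
drive_tool(series="0 0 0 0 0 0 0.4;0 0 0 0 0 0 0.4;0 0 0 0 0 0 0.4;0 0 0 0 0 0 0.4;0 0 0 0 0 0 0.4;0 0 0 0 0 0 0.4;0 0 0 0 0 0 0.4;0 0 0 0 0 0 0.4", force=45)

```text
time_s: 17.97
tcp_pos: [0.4322, 0.2011, 0.0374]
ee_rot: [2.822, 1.379, 0.001]
force: [-2.0, -0.9, 5.9]
opening: 0.05
```

```bash
python3 -c "
from h import *
go((.62,-.0145,.14,-.056),(.4312,.2015,.036,-.66))"
```

```text
t 17.97 tcp [0.4322 0.2011 0.0374] jaw -0.662 q6 0.99 F [-2.  -0.9  5.9] open 0.05 tilt 0.0011
row 0.001 -0.000 -0.606 -54.7 280.7 -102.3
alt -0.000 -0.001 2.536 -54.7 280.7 -102.3
row 0.001 -0.000 -0.002 -0.3 -1.0 1.4
alt -0.001 -0.002 3.140 -0.3 -1.0 1.4
```

Call:
drive_tool(series="0 0 0 0 0 -15 0.4;0 0 0 0 0 -40 0.4;0 0 0 0 0 -70 0.4;0 0 0 0 0 -102 0.4;0 0 -0.08 -6 30 -102 0.4;0 0 -0.16 -12 60 -102 0.4;0 0 -0.24 -18 90 -102 0.4;0 0 -0.32 -24 120 -102 0.4;0 0 -0.4 -30 150 -102 0.4;0 0 -0.48 -36 180 -102 0.4;0 0 -0.54 -42 210 -102 0.4;0 0 -0.58 -48 240 -102 0.4;0 0 -0.6 -52 265 -102 0.4;0.001 0 -0.606 -54.7 280.7 -102 0.4;0.001 0 -0.606 -54.7 280.7 -102 0.4;0.001 0 -0.606 -54.7 280.7 -102 0.4;0.001 0 -0.606 -54.7 280.7 -102 0.4")

```text
time_s: 19.38
tcp_pos: [0.6195, -0.014, 0.1397]
ee_rot: [-2.282, -2.158, -0.0]
force: [0.2, -0.8, -2.2]
opening: 0.0491
```

```bash
python3 m3.py yellow 0 .0374 held2.png
```

```text
bottom z 0.10228773935621481 cap fits [([0.627, -0.0288], 11, 172), None] tcp [ 0.6195 -0.014   0.1397] target [ 0.62   -0.0145]
t 19.48 tcp [ 0.6194 -0.0135  0.1398] jaw -0.055 q6 -0.05 F [ 1.  -0.5 -2.5] open 0.0497 tilt 0.0004
row -0.000 -0.000 0.001 -0.9 0.7 0.1
alt 0.001 -0.000 -3.140 -0.9 0.7 0.1
```

View pics/held2.png

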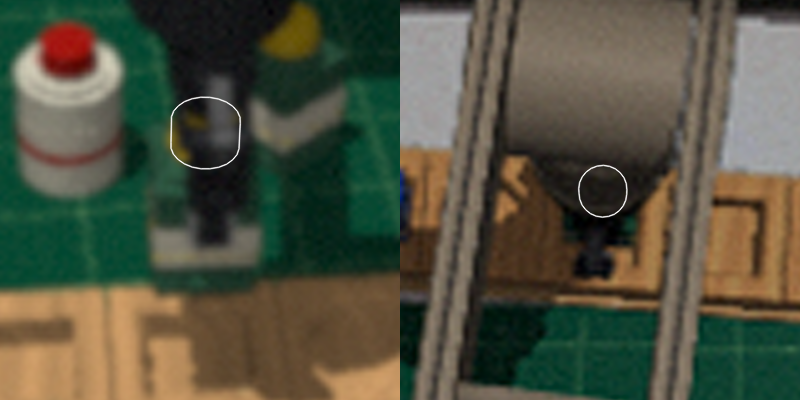

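Call:
drive_tool(series="0 0 0 -0.9 0.7 20 0.4;0 0 0 -0.9 0.7 40 0.4;0 0 0 -0.9 0.7 55 0.4;0 0 0 -0.9 0.7 60 0.4;0 0 0 -0.9 0.7 63 0.4;0 0 0 -0.9 0.7 66 0.4;0 0 0 -0.9 0.7 69 0.4;0 0 0 -0.9 0.7 72 0.4;0 0 0 -0.9 0.7 72 0.4;0 0 0 -0.9 0.7 72 0.4")

```text
time_s: 20.32
tcp_pos: [0.6202, -0.0145, 0.0682]
ee_rot: [-2.281, -2.16, -0.001]
force: [-0.5, 0.1, -2.6]
opening: 0.0498
```

Call:
drive_tool(series="0 0 0 0 0 4 0.4;0 0 0 0 0 8 0.4;0 0 0 0 0 12 0.4;0 0 0 0 0 14.3 0.4;0 0 0 0 0 14.3 0.4;0 0 0 0 0 14.3 0.4")

```text
time_s: 20.82
tcp_pos: [0.6201, -0.0145, 0.0536]
ee_rot: [-2.281, -2.16, -0.0]
force: [0.5, -0.0, -2.0]
opening: 0.0493
```

Call:
drive_tool(series="0 0 0 0 0 0 1;0 0 0 0 0 0 1;0 0 0 0 0 0 1;0 0 0 0 0 0 1;0 0 0 0 0 0 1;0 0 0 0 0 -30 1;0 0 0 0 0 -60 1;0 0 0 0 0 -100 1;0 0 0 0 0 -140 1;0 0 0 40 0 -150 1;0 0 0 80 0 -150 1;0 0 0 120 -20 -150 1;0 0 0 160 -50 -150 1;0 0 0 190 -80 -150 1;0 0 0 220 -110 -150 1;0 0 0 250 -140 -150 1;0 0 0 280 -170 -150 1;0 0 0 310 -200 -150 1;0 0 0 340 -230 -150 1;0 0 0 360 -250 -150 1")

```text
time_s: 22.48
tcp_pos: [0.3903, 0.358, 0.2041]
ee_rot: [-2.282, -2.159, -0.002]
force: [0.7, 1.4, 0.6]
opening: 0.0853
```

```bash
python3 m5.py; python3 -c "
from h import *
go((.429,.0648,.15,.58),(.429,.0648,.036,.58))"
```

```text
t 22.58 tcp [0.3877 0.3609 0.204 ] jaw -0.049 q6 0.7 F [ 0.6  0.3 -0.4] open 0.0854 tilt 0.0025
round [([0.4315, -0.0615], 88, 114), ([0.433, -0.0622], 64, 66)]
square_a [([0.4278, 0.0651], 114, 111), ([0.4304, 0.0645], 70, 66)]
   fit (np.float64(0.249), [0.4305, 0.0634, 0.6207])
square_a [None, None]
oblong [None, None]
nest 0.18 [0.6301 0.1652] [([0.6285, 0.1661], 126, 151), ([0.6315, 0.1657], 59, 71)]
nest 0.09 [0.625  0.0754] [None, None]
nest 0 [ 0.62   -0.0145] [([0.6193, -0.0147], 157, 153), ([0.6222, -0.0154], 66, 70)]
nest -0.09 [ 0.615  -0.1044] [None, None]
nest -0.18 [ 0.6099 -0.1942] [None, None]
t 22.68 tcp [0.3911 0.3577 0.2039] jaw -0.052 q6 0.7 F [-0.2 -0.7  0.3] open 0.0854 tilt 0.0007
row 0.001 -0.000 -0.632 -290.5 53.0 53.8
alt -0.000 -0.001 2.510 -290.5 53.0 53.8
row 0.001 -0.000 -0.632 -290.6 52.9 167.8
alt -0.000 -0.001 2.510 -290.6 52.9 167.8
```

Call:
drive_tool(series="0 0 -0.642 -290.5 53.5 54 1;0 0 -0.642 -290.5 53.5 54 1;0 0 -0.642 -290.5 53.5 54 1;0 0 -0.642 -290.5 53.5 54 1;0 0 -0.642 -290.5 53.5 54 1;0 0 -0.642 -290.5 53.5 54 1;0 0 -0.642 -290.5 53.5 54 1;0 0 -0.642 -290.5 53.5 54 1;0 0 -0.642 -290.5 53.5 54 1;0 0 -0.642 -290.5 53.5 85 1;0 0 -0.642 -290.5 53.5 120 1;0 0 -0.642 -290.5 53.5 150 1;0 0 -0.642 -290.5 53.5 168 1;0 0 -0.642 -290.5 53.5 168 1;0 0 -0.642 -290.5 53.5 168 1")

```text
time_s: 23.93
tcp_pos: [0.4289, 0.0641, 0.0353]
ee_rot: [-1.48, -2.769, 0.001]
force: [-0.0, 0.4, 0.7]
opening: 0.0854
```

Call:
drive_tool(series="0 0 0 0 0 0 0.4;0 0 0 0 0 0 0.4;0 0 0 0 0 0 0.4;0 0 0 0 0 0 0.4;0 0 0 0 0 0 0.4;0 0 0 0 0 0 0.4;0 0 0 0 0 0 0.4;0 0 0 0 0 0 0.4", force=45)

```text
time_s: 24.6
tcp_pos: [0.4305, 0.0639, 0.0372]
ee_rot: [1.48, 2.769, 0.001]
force: [-1.0, -1.9, 5.2]
opening: 0.0495
```

```bash
python3 -c "
from h import *
go((.615,-.1044,.14,-.056))"
```

```text
t 24.6 tcp [0.4305 0.0639 0.0372] jaw 0.589 q6 -0.56 F [-1.  -1.9  5.2] open 0.0495 tilt 0.0014
row 0.001 0.001 0.645 -242.6 60.0 -102.5
alt -0.001 0.002 -2.497 -242.6 60.0 -102.5
```

Call:
drive_tool(series="0 0 0 0 0 -15 0.4;0 0 0 0 0 -40 0.4;0 0 0 0 0 -70 0.4;0 0 0 0 0 -102 0.4;0 0 0.08 -26 6 -102 0.4;0 0 0.16 -52 13 -102 0.4;0 0 0.24 -80 20 -102 0.4;0 0 0.32 -108 26 -102 0.4;0 0 0.4 -136 33 -102 0.4;0 0 0.48 -164 40 -102 0.4;0 0 0.56 -192 47 -102 0.4;0 0 0.62 -220 54 -102 0.4;0.001 0.001 0.645 -242.6 60 -102 0.4;0.001 0.001 0.645 -242.6 60 -102 0.4;0.001 0.001 0.645 -242.6 60 -102 0.4;0.001 0.001 0.645 -242.6 60 -102 0.4")

```text
time_s: 25.93
tcp_pos: [0.6145, -0.1041, 0.139]
ee_rot: [-2.281, -2.158, -0.0]
force: [-0.8, -0.3, -4.3]
opening: 0.0496
```

```bash
python3 m3.py yellow -.09 .0372 held3.png
```

```text
bottom z 0.10184963262479811 cap fits [None, None] tcp [ 0.6145 -0.1041  0.139 ] target [ 0.615  -0.1044]
t 26.03 tcp [ 0.6144 -0.1036  0.1394] jaw -0.055 q6 -0.19 F [-0.5 -0.3 -3.6] open 0.0494 tilt 0.001
row -0.001 -0.001 0.001 -0.7 0.6 0.3
alt 0.001 -0.001 -3.141 -0.7 0.6 0.3
```

View pics/held3.png

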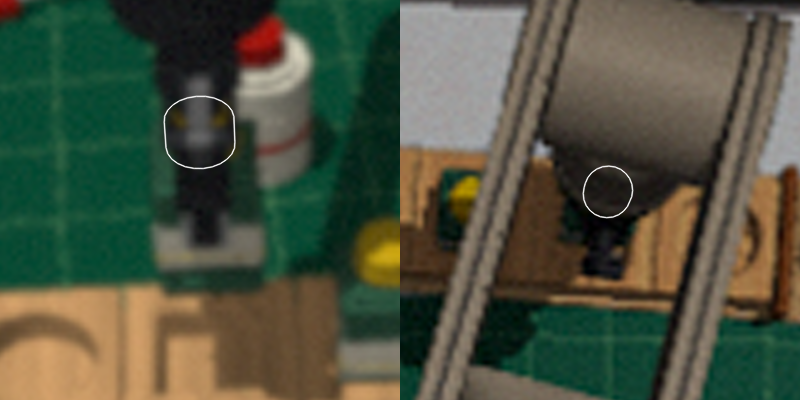

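Call:
drive_tool(series="0 0 0 -2 0.6 20 0.4;0 0 0 -2 0.6 40 0.4;0 0 0 -2 0.6 55 0.4;0 0 0 -2 0.6 60 0.4;0 0 0 -2 0.6 63 0.4;0 0 0 -2 0.6 66 0.4;0 0 0 -2 0.6 69 0.4;0 0 0 -2 0.6 72 0.4;0 0 0 -2 0.6 72 0.4;0 0 0 -2 0.6 72 0.4")

```text
time_s: 26.87
tcp_pos: [0.615, -0.1057, 0.0678]
ee_rot: [-2.281, -2.159, -0.001]
force: [0.2, 0.2, -3.3]
opening: 0.0495
```

Call:
drive_tool(series="0 0 0 0 0 4 0.4;0 0 0 0 0 8 0.4;0 0 0 0 0 12 0.4;0 0 0 0 0 14.2 0.4;0 0 0 0 0 14.2 0.4;0 0 0 0 0 14.2 0.4")

```text
time_s: 27.37
tcp_pos: [0.615, -0.1057, 0.0535]
ee_rot: [-2.281, -2.159, -0.001]
force: [-0.8, 0.2, -0.6]
opening: 0.0497
```

Call:
drive_tool(series="0 0 0 0 0 0 1;0 0 0 0 0 0 1;0 0 0 0 0 0 1;0 0 0 0 0 0 1;0 0 0 0 0 0 1;0 0 0 0 0 -30 1;0 0 0 0 0 -60 1;0 0 0 0 0 -100 1;0 0 0 0 0 -140 1;0 0 0 40 -20 -150 1;0 0 0 80 -40 -150 1;0 0 0 120 -60 -150 1;0 0 0 160 -80 -150 1;0 0 0 200 -100 -150 1;0 0 0 230 -130 -150 1;0 0 0 260 -160 -150 1;0 0 0 290 -190 -150 1;0 0 0 320 -220 -150 1;0 0 0 350 -240 -150 1;0 0 0 380 -250 -150 1")

```text
time_s: 29.03
tcp_pos: [0.385, 0.2862, 0.2043]
ee_rot: [-2.282, -2.159, -0.002]
force: [1.3, -0.6, -0.2]
opening: 0.0853
```

```bash
python3 m5.py; python3 -c "
from h import *
go((.4322,-.0618,.15,-.056),(.4322,-.0618,.036,-.056))"
```

```text
t 29.13 tcp [0.3842 0.2901 0.2044] jaw -0.049 q6 0.59 F [ 0.1 -0.1  0.2] open 0.0856 tilt 0.0034
round [([0.4315, -0.0615], 90, 114), ([0.433, -0.0622], 64, 66)]
square_a [None, None]
square_a [None, None]
oblong [None, None]
nest 0.18 [0.6301 0.1652] [([0.6287, 0.1662], 126, 151), ([0.6316, 0.1659], 58, 71)]
nest 0.09 [0.625  0.0754] [None, None]
nest 0 [ 0.62   -0.0145] [([0.6193, -0.0149], 156, 153), ([0.6219, -0.0153], 65, 70)]
nest -0.09 [ 0.615  -0.1044] [([0.6144, -0.1035], 161, 155), ([0.617, -0.1039], 69, 70)]
nest -0.18 [ 0.6099 -0.1942] [None, None]
t 29.13 tcp [0.3842 0.2901 0.2044] jaw -0.049 q6 0.59 F [ 0.1 -0.1  0.2] open 0.0856 tilt 0.0034
row -0.000 -0.003 0.007 -349.4 65.0 53.2
alt 0.005 -0.000 -3.134 -349.4 65.0 53.2
row -0.000 -0.003 0.007 -349.8 65.0 167.2
alt 0.005 -0.000 -3.134 -349.8 65.0 167.2
```

Call:
drive_tool(series="0 0 0 -349.5 65 53 1;0 0 0 -349.5 65 53 1;0 0 0 -349.5 65 53 1;0 0 0 -349.5 65 53 1;0 0 0 -349.5 65 53 1;0 0 0 -349.5 65 53 1;0 0 0 -349.5 65 53 1;0 0 0 -349.5 65 53 1;0 0 0 -349.5 65 53 1;0 0 0 -349.5 65 53 1;0 -0.003 0.007 -349.5 65 53 1;0 -0.003 0.007 -349.5 65 85 1;0 -0.003 0.007 -349.5 65 120 1;0 -0.003 0.007 -349.5 65 150 1;0 -0.003 0.007 -349.5 65 167 1;0 -0.003 0.007 -349.5 65 167 1;0 -0.003 0.007 -349.5 65 167 1")

```text
time_s: 30.55
tcp_pos: [0.4314, -0.0605, 0.0358]
ee_rot: [-2.28, -2.158, 0.001]
force: [0.3, -0.2, 0.2]
opening: 0.0856
```

Call:
drive_tool(series="0 0 0 0 0 0 0.5;0 0 0 0 0 0 0.5;0 0 0 0 0 0 0.5;0 0 0 0 0 0 0.5;0 0 0 0 0 0 0.5;0 0 0 0 0 0 0.5;0 0 0 0 0 0 0.5;0 0 0 0 0 0 0.5", force=45)

```text
time_s: 31.22
tcp_pos: [0.433, -0.0606, 0.038]
ee_rot: [2.281, 2.16, 0.002]
force: [-2.5, 1.4, 6.2]
opening: 0.0579
```

```bash
python3 -c "
from h import *
go((.6099,-.1942,.14,-.056))"
```

```text
t 31.22 tcp [ 0.433  -0.0606  0.038 ] jaw -0.055 q6 -0.2 F [-2.5  1.4  6.2] open 0.0579 tilt 0.0013
row 0.001 -0.001 0.001 -123.7 184.0 -101.8
alt 0.001 0.002 -3.140 -123.7 184.0 -101.8
```

Call:
drive_tool(series="0 0 0 0 0 -15 0.5;0 0 0 0 0 -40 0.5;0 0 0 0 0 -70 0.5;0 0 0 0 0 -102 0.5;0 0 0 -16 25 -102 0.5;0 0 0 -32 50 -102 0.5;0 0 0 -48 75 -102 0.5;0 0 0 -64 100 -102 0.5;0 0 0 -82 125 -102 0.5;0 0 0 -100 150 -102 0.5;0 0 0 -115 170 -102 0.5;0.001 -0.001 0 -122.7 184 -102 0.5;0.001 -0.001 0 -122.7 184 -102 0.5;0.001 -0.001 0 -122.7 184 -102 0.5;0.001 -0.001 0 -122.7 184 -102 0.5")

```text
time_s: 32.47
tcp_pos: [0.6094, -0.1927, 0.1403]
ee_rot: [-2.281, -2.16, 0.0]
force: [0.0, -0.3, -3.1]
opening: 0.058
```

```bash
python3 m3.py red -.18 .038 held4.png
```

```text
bottom z 0.10225404344175287 cap fits [None, ([0.5857, -0.2577], 19, 81)] tcp [ 0.6094 -0.1927  0.1403] target [ 0.6099 -0.1942]
t 32.57 tcp [ 0.6093 -0.1925  0.1403] jaw -0.054 q6 -0.33 F [-0.2  0.  -3.7] open 0.0579 tilt 0.0003
row -0.000 0.000 0.002 -1.7 0.7 0.1
alt -0.000 -0.000 -3.140 -1.7 0.7 0.1
```

View pics/held4.png

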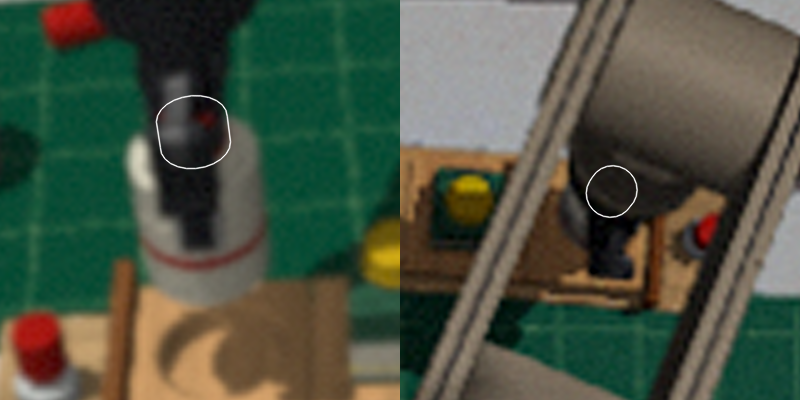

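Run:
```python
from h import *
o=ctrl.observe();p=np.array(o['tcp_pos']);b=p[2]-.038
f=grab('scene');h=cv2.cvtColor(f['image'],cv2.COLOR_RGB2HSV).astype(int)
H=hull(f,cyl(p[0],p[1],.0295,b,b+.072));z=np.zeros((420,560),np.uint8);cv2.fillConvexPoly(z,np.round(H*16).astype(np.int32),1,shift=4)
c=px(f,[p[0],p[1],b+.036])[0].astype(int);g=(h[...,0]>60)&(h[...,0]<90)&(h[...,1]>120)
for row in range(int(H[:,1].min()),int(H[:,1].max())+2,2):
    y=np.nonzero(z[row])[0]; x=np.nonzero(~g[row,c[1]-18:c[1]+19])[0]+c[1]-18
    print(row,(y.min(),y.max()) if len(y) else 0,(x.min(),x.max()) if len(x) else 0)
```

```text
206 (np.int64(214), np.int64(219)) (np.int64(206), np.int64(220))
208 (np.int64(208), np.int64(224)) (np.int64(205), np.int64(224))
210 (np.int64(205), np.int64(226)) (np.int64(204), np.int64(226))
212 (np.int64(203), np.int64(227)) (np.int64(202), np.int64(227))
214 (np.int64(202), np.int64(228)) (np.int64(201), np.int64(227))
216 (np.int64(202), np.int64(228)) (np.int64(201), np.int64(227))
218 (np.int64(202), np.int64(228)) (np.int64(201), np.int64(228))
220 (np.int64(203), np.int64(228)) (np.int64(201), np.int64(228))
222 (np.int64(203), np.int64(229)) (np.int64(202), np.int64(228))
224 (np.int64(203), np.int64(229)) (np.int64(202), np.int64(228))
226 (np.int64(204), np.int64(229)) (np.int64(202), np.int64(229))
228 (np.int64(204), np.int64(229)) (np.int64(203), np.int64(229))
230 (np.int64(204), np.int64(229)) (np.int64(203), np.int64(229))
232 (np.int64(205), np.int64(230)) (np.int64(203), np.int64(229))
234 (np.int64(205), np.int64(230)) (np.int64(203), np.int64(229))
236 (np.int64(205), np.int64(230)) (np.int64(199), np.int64(229))
238 (np.int64(206), np.int64(229)) (np.int64(198), np.int64(229))
240 (np.int64(206), np.int64(229)) (np.int64(198), np.int64(234))
242 (np.int64(207), np.int64(227)) (np.int64(198), np.int64(234))
244 (np.int64(210), np.int64(223)) (np.int64(198), np.int64(234))
246 0 (np.int64(198), np.int64(234))
```

Call:
drive_tool(series="0 0 0 -0.4 0.7 20 0.5;0 0 0 -0.4 0.7 40 0.5;0 0 0 -0.4 0.7 55 0.5;0 0 0 -0.4 0.7 60 0.5;0 0 0 -0.4 0.7 63 0.5;0 0 0 -0.4 0.7 66 0.5;0 0 0 -0.4 0.7 69 0.5;0 0 0 -0.4 0.7 72 0.5;0 0 0 -0.4 0.7 72 0.5;0 0 0 -0.4 0.7 72 0.5")

```text
time_s: 33.45
tcp_pos: [0.6103, -0.1931, 0.0688]
ee_rot: [2.28, 2.16, 0.0]
force: [0.9, -0.3, -4.0]
opening: 0.0577
```

Now seat (TCP ≈ 0.054), release and retreat to the park position for a check.

Call:
drive_tool(series="0 0 0 0 0 4 0.5;0 0 0 0 0 8 0.5;0 0 0 0 0 12 0.5;0 0 0 0 0 14.5 0.5;0 0 0 0 0 14.5 0.5;0 0 0 0 0 14.5 0.5")

```text
time_s: 33.95
tcp_pos: [0.6102, -0.1931, 0.0542]
ee_rot: [2.28, 2.16, -0.0]
force: [-0.7, -0.4, -1.7]
opening: 0.0578
```

Call:
drive_tool(series="0 0 0 0 0 0 1;0 0 0 0 0 0 1;0 0 0 0 0 0 1;0 0 0 0 0 0 1;0 0 0 0 0 0 1;0 0 0 0 0 -30 1;0 0 0 0 0 -60 1;0 0 0 0 0 -100 1;0 0 0 0 0 -140 1;0 0 0 0 -30 -150 1;0 0 0 0 -60 -150 1;0 0 0 0 -90 -150 1;0 0 0 0 -120 -150 1;0 0 0 0 -150 -150 1;0 0 0 0 -180 -150 1;0 0 0 0 -210 -150 1;0 0 0 -30 -240 -150 1;0 0 0 -60 -260 -150 1;0 0 0 -60 -260 -150 1")

```text
time_s: 35.53
tcp_pos: [0.344, -0.2427, 0.2047]
ee_rot: [2.283, 2.154, -0.004]
force: [-0.1, -0.9, -0.1]
opening: 0.0855
```

```bash
python3 m5.py; python3 crop.py nest.png; python3 -c "
from h import *
P=carr((.62,-.0145),-.056,[[0,.27,0],[0,-.27,0]]);print(P)
go((*P[1,:2],.15,-.056),(*P[1,:2],.035,-.056))"
```

```text
t 35.63 tcp [ 0.3468 -0.2399  0.2046] jaw -0.058 q6 -0.67 F [ 0.9 -0.3  0.2] open 0.0854 tilt 0.0016
round [None, None]
square_a [None, None]
square_a [None, None]
oblong [None, None]
nest 0.18 [0.6301 0.1652] [([0.6284, 0.1662], 127, 151), ([0.6316, 0.1659], 58, 71)]
nest 0.09 [0.625  0.0754] [None, None]
nest 0 [ 0.62   -0.0145] [([0.6191, -0.0149], 157, 153), ([0.6222, -0.0151], 67, 70)]
nest -0.09 [ 0.615  -0.1044] [([0.6143, -0.1036], 160, 155), ([0.6173, -0.1041], 67, 70)]
nest -0.18 [ 0.6099 -0.1942] [([0.6096, -0.1941], 127, 159), ([0.6107, -0.1949], 61, 71)]
[[ 0.6351121   0.25507675  0.        ]
 [ 0.6048879  -0.28407675  0.        ]]
t 35.73 tcp [ 0.3478 -0.2386  0.2043] jaw -0.054 q6 -0.67 F [ 0.   0.  -0.9] open 0.0855 tilt 0.0009
row 0.001 0.000 0.002 -31.4 259.1 54.6
alt -0.000 0.001 -3.140 -31.4 259.1 54.6
row 0.001 0.000 0.002 -31.4 259.0 169.6
alt -0.000 0.001 -3.140 -31.4 259.0 169.6
```

View pics/nest.png

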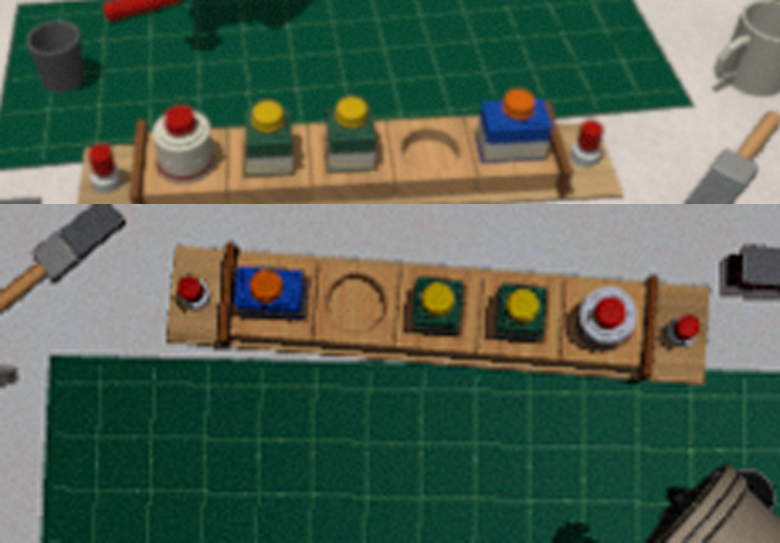

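Call:
drive_tool(series="0 0 0 -31.4 30 54 1;0 0 0 -31.4 70 54 1;0 0 0 -31.4 110 54 1;0 0 0 -31.4 150 54 1;0 0 0 -31.4 190 54 1;0 0 0 -31.4 230 54 1;0 0 0 -31.4 259 54 1;0 0 0 -31.4 259 54 1;0 0 0.002 -31.4 259 90 0.9;0 0 0.002 -31.4 259 120 0.9;0 0 0.002 -31.4 259 150 0.9;0 0 0.002 -31.4 259 170 0.9;0 0 0.002 -31.4 259 175 0.9;0 0 0.002 -31.4 259 175 0.9;0 0 0.002 -31.4 259 175 0.9")

```text
time_s: 36.98
tcp_pos: [0.6058, -0.2834, 0.0304]
ee_rot: [2.281, 2.158, 0.001]
force: [0.6, 0.5, 0.9]
opening: 0.0769
```

Call:
drive_tool(series="0 0 0 0 0 0 0.2;0 0 0 0 0 0 0.2;0 0 0 0 0 0 0.2;0 0 0 0 0 0 0.2;0 0 0 0 0 0 0.2;0 0 0 0 0 0 0.2;0 0 0 0 0 0 0.2;0 0 0 0 0 0 0.2;0 0 0 0 0 0 0.2;0 0 0 0 0 0 0.2", force=45)

```text
time_s: 37.82
tcp_pos: [0.6046, -0.2838, 0.0318]
ee_rot: [-2.282, -2.159, 0.001]
force: [-10.8, 1.9, 11.4]
opening: 0.0245
```

Call:
drive_tool(series="0 0 0 0 -1 -3 0.2;0 0 0 0 -1 -6 0.2;0 0 0 0 -1 -9 0.2;0 0 0 0 -1 -12 0.2;0 0 0 0 -1 -14 0.2;0 0 0 0 -1 -15 0.2;0 0 0 0 -1 -15 0.2;0 0 0 0 -1 -15 0.2")

```text
time_s: 38.48
tcp_pos: [0.604, -0.2836, 0.0445]
ee_rot: [2.282, 2.158, -0.0]
force: [12.1, -4.9, -21.4]
opening: 0.0245
```

Call:
drive_tool(series="0 0 0 0 0 1 1;0 0 0 0 0 1 1;0 0 0 0 0 1 1;0 0 0 0 0 1 1;0 0 0 0 0 1 1;0 0 0 0 0 1 1;0 0 0 0 0 -30 1;0 0 0 0 0 -70 1;0 0 0 0 0 -110 1;0 0 0 0 0 -140 1;0 0 0 0 -30 -150 1;0 0 0 0 -70 -150 1;0 0 0 40 -100 -150 1;0 0 0 80 -130 -150 1;0 0 0 120 -150 -150 1;0 0 0 160 -150 -150 1;0 0 0 200 -150 -150 1;0 0 0 240 -150 -150 1;0 0 0 280 -150 -150 1;0 0 0 320 -150 -150 1")

```text
time_s: 40.15
tcp_pos: [0.4712, 0.0368, 0.195]
ee_rot: [2.282, 2.157, 0.002]
force: [0.5, -0.6, 0.1]
opening: 0.0853
```

```bash
python3 -c "
from h import *
go((.6349,.2551,.15,-.056),(.6349,.2551,.03,-.056))"
```

```text
t 40.15 tcp [0.4712 0.0368 0.195 ] jaw -0.056 q6 0.03 F [ 0.5 -0.6  0.1] open 0.0853 tilt 0.0021
row 0.002 0.000 -0.000 227.2 151.1 45.3
alt 0.001 -0.003 3.141 227.2 151.1 45.3
row 0.002 0.000 -0.000 227.2 150.9 165.3
alt 0.001 -0.003 3.141 227.2 150.9 165.3
```

Call:
drive_tool(series="0 0 0 40 10 0 1;0 0 0 80 20 0 1;0 0 0 120 30 0 1;0 0 0 160 45 0 1;0 0 0 200 60 0 1;0 0 0 227 80 10 1;0 0 0 227 110 20 1;0 0 0 227 140 30 1;0 0 0 227.2 150.5 45 0.9;0 0 0 227.2 150.5 45 0.9;0 0 0 227.2 150.5 45 0.9;0.002 0 0 227.2 150.5 80 0.9;0.002 0 0 227.2 150.5 115 0.9;0.002 0 0 227.2 150.5 145 0.9;0.002 0 0 227.2 150.5 165 0.9;0.002 0 0 227.2 150.5 165 0.9;0.002 0 0 227.2 150.5 165 0.9")

```text
time_s: 41.57
tcp_pos: [0.6333, 0.2551, 0.0305]
ee_rot: [-2.282, -2.158, 0.003]
force: [-0.1, 0.0, 1.4]
opening: 0.0769
```

Call:
drive_tool(series="0 0 0 0 0 0 0.2;0 0 0 0 0 0 0.2;0 0 0 0 0 0 0.2;0 0 0 0 0 0 0.2;0 0 0 0 0 0 0.2;0 0 0 0 0 0 0.2;0 0 0 0 0 0 0.2;0 0 0 0 0 0 0.2;0 0 0 0 0 0 0.2;0 0 0 0 0 0 0.2", force=45)

```text
time_s: 42.4
tcp_pos: [0.6347, 0.2555, 0.0326]
ee_rot: [2.282, 2.158, 0.001]
force: [-0.2, -0.2, 6.3]
opening: 0.0242
```

Call:
drive_tool(series="0 0 0 0 0 -3 0.2;0 0 0 0 0 -6 0.2;0 0 0 0 0 -9 0.2;0 0 0 0 0 -12 0.2;0 0 0 0 0 -14 0.2;0 0 0 0 0 -15 0.2;0 0 0 0 0 -15 0.2;0 0 0 0 0 -15 0.2")

```text
time_s: 43.07
tcp_pos: [0.6345, 0.2554, 0.045]
ee_rot: [2.283, 2.158, 0.001]
force: [13.4, 5.4, -23.2]
opening: 0.0245
```

Up 12.4 mm against the stop. Release, retreat and check.

Call:
drive_tool(series="0 0 0 0 0 1 1;0 0 0 0 0 1 1;0 0 0 0 0 1 1;0 0 0 0 0 1 1;0 0 0 0 0 1 1;0 0 0 0 0 1 1;0 0 0 0 0 -30 1;0 0 0 0 0 -70 1;0 0 0 0 0 -110 1;0 0 0 0 0 -150 1;0 0 0 0 -30 -150 1;0 0 0 0 -70 -150 1;0 0 0 0 -110 -150 1;0 0 0 0 -150 -150 1;0 0 0 0 -190 -150 1;0 0 0 0 -230 -150 1;0 0 0 0 -250 -150 1;0 0 0 0 -250 -150 1;0 0 0 0 -250 -150 1")

```text
time_s: 44.65
tcp_pos: [0.3843, 0.2698, 0.1956]
ee_rot: [2.28, 2.159, 0.004]
force: [-0.2, -0.7, -0.2]
opening: 0.0853
```

```bash
python3 m5.py
python3 - <<'E'
from h import *
F=[grab('scene'),grab('top')]
for z in(.06,.072):
  for xy in((.635,.255),(.605,-.284)): print(z,colour_at(F,'red',xy,.013,z-.03,z,20))
E
python3 crop.py fin.png
```

```text
t 44.75 tcp [0.3856 0.2695 0.1955] jaw -0.056 q6 0.56 F [-0.1  0.  -0.5] open 0.0853 tilt 0.0023
round [None, None]
square_a [None, None]
square_a [None, None]
oblong [None, None]
nest 0.18 [0.6301 0.1652] [([0.6288, 0.1659], 127, 151), ([0.6316, 0.1659], 58, 71)]
nest 0.09 [0.625  0.0754] [None, None]
nest 0 [ 0.62   -0.0145] [([0.6192, -0.0148], 157, 153), ([0.6222, -0.0151], 67, 70)]
nest -0.09 [ 0.615  -0.1044] [([0.6143, -0.1034], 160, 155), ([0.6173, -0.1041], 67, 70)]
nest -0.18 [ 0.6099 -0.1942] [([0.6098, -0.194], 126, 159), ([0.611, -0.1952], 59, 71)]
0.06 [([0.6233, 0.2614], 98, 140), ([0.6389, 0.2595], 36, 52)]
0.06 [([0.5923, -0.2864], 113, 149), ([0.6089, -0.2883], 35, 52)]
0.072 [([0.6338, 0.2554], 98, 144), ([0.6368, 0.2573], 36, 53)]
0.072 [([0.6033, -0.284], 113, 153), ([0.607, -0.2862], 35, 52)]
```

View pics/fin.png

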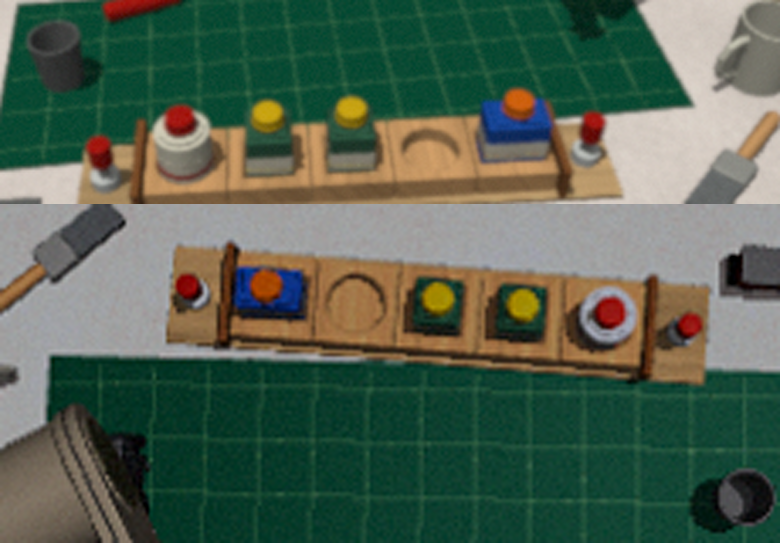

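Both plungers fit the raised height (0.072) in both views, at the same xy as when they were down. The bottles have not moved. Handing in.

```bash
python3 -c "
from station import ctrl
print(ctrl.sign_off())"
```

```text
the job is handed in; nothing more can be done
None
```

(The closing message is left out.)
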